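# Put each coffee cup back on its own saucer

### The arm

A 6-joint arm with a two-finger parallel gripper is mounted at the origin on a cart in front of the work surface, level with it; the furniture and walls round the work are solid. World frame = base frame: x ahead of the robot, y to its left, z up, the work surface at z = 0. Lengths are in m, angles in rad, forces in N, time in s.
With the tool pointing down it reaches from about 0.35 to 0.975 m from the base axis. Payload 4.9 kg.
Tool frame: the origin (TCP) lies at the very end of the fingers, on their centre line; the grasp point (between the pads) lies 19 mm behind it; z points along the fingers, y is the line along which they close (so a half turn about z gives the same grasp; the last joint's range is limited). The gripper opens to 85 mm and grips with 20 to 120 N. Pads are 22 mm wide; open, the fingers measure 114 mm over their backs; the gripper's body (76 mm by 85 mm) begins 54 mm behind the grasp point. The pads swing forward as they close: fully open they stand 13 mm farther back than shut.
Start: joints at [-1.267, 0.053, 1.613, -0, 1.476, -0.119], TCP at [0.256, -0.57, 0.231] pointing down, gripper open.
Joint ranges: [-3.01, 3.01], [-1.01, 2.22], [0.06, 2.58], [-1.02, 4.17], [0.09, 2.62], [-3.14, 3.14]. Speed limits (rad/s): [2.57, 2.57, 3.14, 3.14, 3.14, 3.14].

### API

Orientations are given as a rotation vector (axis times angle).
In Python, from station import get_obs, optics, ctrl gives the robot as it stands.
- The arm moves only by the shell command python3 -m pendant 'ROWS' [FORCE]. ROWS is JSON, a list of rows, each a list of 3 entries, a list of its own where there are three numbers: the shift along the tool's x, y, z in mm, then the turn, a rotation vector about the tool's x, y, z in rad, then the opening, from 0 (shut) to 1 (fully open). A call has 1 to 12 rows; each row shifts and turns the commanded pose from where the row before left it, along the tool's axes as they then stand; what a row does not reach is not made up. A row lasts 1/12 s, in which the tool goes at most 41.7 mm and 7.16 degrees, less where a joint would pass 70% of its speed; a pose out of reach is approached as far as the arm can. A call is refused whole if a number of a shift passes 41.7 or a number of a turn 0.125, either way. A call with a gripper value outside its range is refused whole. The fingers move at their own pace and stop on an object; FORCE is the grip in N (left out, the last holds). Time passes only in rows, so rows that do not move let the fingers close. It gives the time, the measured TCP pose, the force, the opening and the grip force at its end, in the units of the state.
- get_obs(): the state, without advancing time (a new reading comes with each control period).
- optics.get_image(name): name is "scene" or "side" or "wrist"; returns the picture (384x512x3 uint8, red, green, blue); there is no depth.
- optics.camera_model(name): a dict with "fx", "fy", "cx", "cy" (pixels), "cam_to_world" (4x4, takes a point from camera to world coordinates). Camera axes: x right, y up, looking along -z (the intrinsics and any distortion apply to the point x, -y, -z); pixel columns grow to the right and rows downward; lengths in m; the calibration is good to about 2 mm. A picture is of the moment at which its call begins: read the wrist's pose just before it. camera_model takes no time and is no camera call; for the wrist camera it gives the pose at the moment of the call.
- ctrl.finish_job(): hands the job in; it is judged then, once.
The state is a dict: "t": time; "q": joint angles; "dq": joint speeds; "effort": joint torques, N m; "tool_pos": TCP position; "tool_rot": TCP orientation; "contact_force": force on the tool from outside, world axes, zero at the start; "wrist_torque": the same for the moment, N m; "opening": finger opening in m; "grip_force": force on a finger pad.
Only numpy, scipy, OpenCV 4.12 (cv2) and the standard library are available. Lean on these libraries where they do the work, as an engineer would, in place of code of your own. Each camera call takes 0.05 s, during which the arm holds its last target. There are 200 camera calls.

### The job

The three coffee cups were put away on one another's saucers. Put each cup upright on the saucer of its own size, its foot down in the well: the small espresso cup on the small saucer, the low wide cup on the medium one and the tall mug on the large one. A saucer holds one cup, so you will have to set one aside on the way, say on the empty cork mat; put the cups down without a bang, leave the saucers in their places and the three jars beside them where they stand.

Things in the scene. Friction and masses are not known exactly. Their poses are not given: they have to be found in the camera images.
- espresso_cup: Origin: centre of the underside; z up, handle along its own +y. White ceramic, hollow, open at the top. The smallest cup: 56 mm high, 54 mm across in the upper third (grip it there across its own x axis), narrowing to a foot 34 mm across; handle reaches 49 mm from the axis; 0.11 kg. Belongs to the small saucer; starts in the well of the medium saucer.
- flat_white_cup: Origin: centre of the underside; z up, handle along its own +y. White ceramic, hollow, open at the top. The low wide cup: 54 mm high, 66 mm across in the upper third (grip it there across its own x axis), rounded in to a foot 48 mm across; handle reaches 59 mm from the axis; 0.18 kg. Belongs to the medium saucer; starts in the well of the large saucer.
- tall_mug: Origin: centre of the underside; z up, handle along its own +y. White ceramic, hollow, open at the top. The tall straight mug: 98 mm high, 64 mm across (grip it near the rim across its own x axis), foot 60 mm across; handle reaches 63 mm from the axis; 0.27 kg. Belongs to the large saucer; starts on the small saucer, standing over its well on the land, being too wide for that well.
- saucer_small: Origin: centre of the underside; z up, round (yaw means nothing). White ceramic, loose on the worktop. The floor of the well is 5 mm above the origin, the flat land round it 9 mm: a cup properly in the well has its origin 5 mm above the saucer's. The small saucer: 104 mm across, rim 14.5 mm high, well 49 mm across. For the espresso cup.
- saucer_medium: Origin: centre of the underside; z up, round (yaw means nothing). White ceramic, loose on the worktop. The floor of the well is 5 mm above the origin, the flat land round it 9 mm: a cup properly in the well has its origin 5 mm above the saucer's. The medium saucer: 118 mm across, rim 15.5 mm high, well 63 mm across. For the low wide cup.
- saucer_large: Origin: centre of the underside; z up, round (yaw means nothing). White ceramic, loose on the worktop. The floor of the well is 5 mm above the origin, the flat land round it 9 mm: a cup properly in the well has its origin 5 mm above the saucer's. The large saucer: 132 mm across, rim 16.5 mm high, well 75 mm across. For the tall mug.
- cork_mat: Round cork pot mat, 120 mm across, 10 mm thick, flat, fixed to the worktop; origin at the centre of its underside. Empty at the start: a free spot where one cup can be set aside. The three saucers and this mat occupy four neighbouring places, centres at least 135 mm apart, in any order.
- squat_jar: Bystander: squat round jar with a red lid, 58 mm across, 50 mm high, loose, right of the saucers; origin at the centre of its underside.
- spice_jar: Bystander: slim round spice jar with a red cap, 45 mm across, 106 mm high, loose, left of the saucers; origin at the centre of its underside.
- jam_jar: Bystander: jam jar with a white lid, 72 mm across, 102 mm high, loose, behind the saucers; origin at the centre of its underside.
There are look-alikes about, which are no part of the job. What is shaped like the flat_white_cup but turquoise is not meant.

How it is judged:
At the end, for the whole second after the job is handed in: Espresso cup on small saucer, low wide cup on medium, tall mug on large: each within 10 mm of the saucer's centre, down in the well (3 to 7 mm above the saucer's underside), upright within 0.05 rad, saucer level, at rest (horizontal distance between espresso_cup and saucer_small below 0.01 m and z of espresso_cup in the frame of saucer_small between 0.003 and 0.007 m and angle between each of espresso_cup, saucer_small, flat_white_cup, saucer_medium, tall_mug, saucer_large's own z axis and vertical below 0.05 rad and linear speed of each of espresso_cup, flat_white_cup, tall_mug below 0.02 m/s and angular speed of each of espresso_cup, flat_white_cup, tall_mug below 0.2 rad/s and horizontal distance between flat_white_cup and saucer_medium below 0.01 m and z of flat_white_cup in the frame of saucer_medium between 0.003 and 0.007 m and horizontal distance between tall_mug and saucer_large below 0.01 m and z of tall_mug in the frame of saucer_large between 0.003 and 0.007 m); the robot touches nothing.
It fails at once if a cup is tipped over (angle between any of espresso_cup, flat_white_cup, tall_mug's own z axis and vertical above 0.6 rad).
It fails at once if a cup is dropped or banged down (over 60 N for the espresso cup, 85 N for the low wide cup, 120 N for the tall mug) (contact force between espresso_cup and saucer_small above 60 N or contact force between espresso_cup and saucer_medium above 60 N or contact force between espresso_cup and saucer_large above 60 N or contact force between espresso_cup and cork_mat above 60 N or contact force between flat_white_cup and saucer_small above 85 N or contact force between flat_white_cup and saucer_medium above 85 N or contact force between flat_white_cup and saucer_large above 85 N or contact force between flat_white_cup and cork_mat above 85 N or contact force between tall_mug and saucer_small above 120 N or contact force between tall_mug and saucer_medium above 120 N or contact force between tall_mug and saucer_large above 120 N or contact force between tall_mug and cork_mat above 120 N).
It fails at once if a saucer is pushed more than 40 mm from its place (distance of any of saucer_small, saucer_medium, saucer_large from where it was at the start of the episode above 0.04 m).
It fails at once if the squat jar, the spice jar or the jam jar is moved more than 30 mm (distance of any of squat_jar, spice_jar, jam_jar from where it was at the start of the episode above 0.03 m).
It also fails if it takes over 99 s, if anything falls off the work surface, if the arm or the gripper's body presses on something with over 40 N, if the wrist force passes 120 N, or if a joint passes its speed limit or range.

## Working session

There is one attempt and no reset: what is moved stays moved. The work goes in short steps, Python scripts to look and compute and a shell command to move; the robot and the scene stay as the last step left them, time stands still between calls to the robot, and variables do not carry over. Pictures are saved under pics/ and viewed, at most 14 in all, crops included, and the job is handed in when it is done.

```bash
ls; mkdir -p pics; python3 - <<'E'
from station import get_obs, optics, ctrl
import cv2,numpy as np
print(get_obs())
for n in ("scene","side"):
    im=optics.get_image(n); np.save(f"pics/{n}0.npy",im); cv2.imwrite(f"pics/{n}0.png",im[:,:,::-1])
    m=optics.camera_model(n); print(n,{k:np.round(v,4).tolist() if k=="cam_to_world" else v for k,v in m.items()})
E
```

```text
pics
{'t': 0.0, 'q': array([-1.26699113e+00,  5.33727751e-02,  1.61432695e+00, -1.17866625e-05,
        1.47598982e+00, -1.19021125e-01]), 'dq': array([ 0.00066703,  0.00156713, -0.00058333,  0.00069938,  0.00117511,
        0.0014906 ]), 'effort': array([ 1.23865277e-03, -3.93678403e+01, -3.70176852e+01, -4.15411603e-05,
        7.00151242e-03,  3.76019941e-06]), 'tool_pos': array([ 0.25625622, -0.56935445,  0.23003347]), 'tool_rot': array([-3.06960540e+00, -6.58801297e-01,  3.22024574e-04]), 'contact_force': array([ 0.55716709, -0.06940065,  0.11462476]), 'wrist_torque': array([0.01180319, 0.00514266, 0.05204762]), 'grip_force': 0.0, 'opening': 0.08528830344766043}
scene {'fx': 389.49091559042114, 'fy': 389.49091559042114, 'cx': 253.978787890864, 'cy': 190.05762259898592, 'cam_to_world': [[0.7545, 0.3219, -0.572, -0.0726], [-0.656, 0.3964, -0.6423, -0.8865], [0.02, 0.8598, 0.5102, 0.4714], [0.0, 0.0, 0.0, 1.0]]}
side {'fx': 347.56914258574074, 'fy': 347.56914258574074, 'cx': 258.2674760793932, 'cy': 192.94130058735885, 'cam_to_world': [[0.9696, 0.1306, -0.2067, 0.2285], [-0.2442, 0.4722, -0.847, -1.0641], [-0.0131, 0.8718, 0.4897, 0.4684], [0.0, 0.0, 0.0, 1.0]]}
```

View pics/scene0.png

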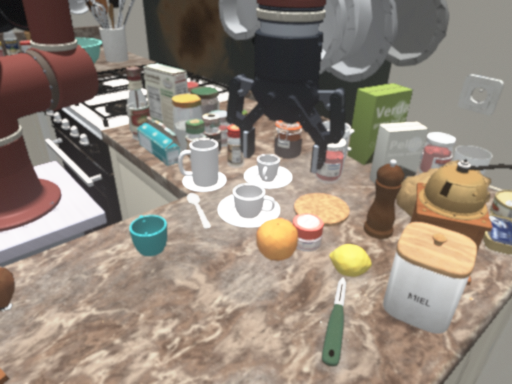

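View pics/side0.png

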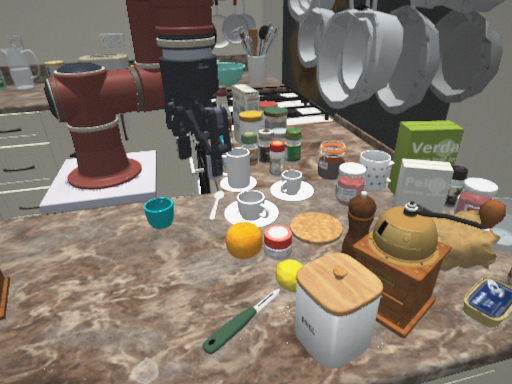

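```bash
cat > h.py <<'E'
import numpy as np,cv2
from scipy.spatial.transform import Rotation as R
from station import get_obs, optics, ctrl
def ray(m,u,v,z):
    T=np.array(m["cam_to_world"]); d=T[:3,:3]@np.array([(u-m["cx"])/m["fx"],-(v-m["cy"])/m["fy"],-1])
    o=T[:3,3]; return o+d*(z-o[2])/d[2]
def proj(m,P):
    T=np.array(m["cam_to_world"]); p=T[:3,:3].T@(np.array(P)-T[:3,3])
    return np.array([m["cx"]+m["fx"]*p[0]/-p[2], m["cy"]-m["fy"]*p[1]/-p[2]])
E
python3 - <<'E'
from h import *
a=np.load("pics/scene0.npy")[125:225,175:355]; b=np.load("pics/side0.npy")[135:255,200:360]
A=cv2.resize(a,(720,400),interpolation=3)[:, :]; B=cv2.resize(b,(640,480),interpolation=3)
cv2.imwrite("pics/c1.png",A[:,:,::-1]); cv2.imwrite("pics/c2.png",B[:,:,::-1])
for n,pts in dict(scene=dict(small=(204,181,.012),med=(268,177,.012),large=(249,209,.012),cork=(322,208,.01),mugrim=(204,143,.105),esprim=(268,158,.063),fwrim=(249,189,.061),squatlid=(308,221,.05),spice=(235,128,.106),jam=(289,124,.10)),
 side=dict(small=(238,182,.012),med=(292,190,.012),large=(251,212,.012),cork=(317,228,.01),squatlid=(278,232,.05),jam=(332,147,.1),spice=(277,143,.106))).items():
    m=optics.camera_model(n)
    for k,p in pts.items(): print(n,k,np.round(ray(m,*p),3))
m=optics.camera_model("wrist"); o=get_obs()
print(m["fx"],m["cx"],m["cy"]); T=np.array(m["cam_to_world"]); Rt=R.from_rotvec(o["tool_rot"]).as_matrix()
print("cam in tool",np.round(Rt.T@(T[:3,3]-o["tool_pos"]),4),np.round(Rt.T@T[:3,:3],3)); print(np.round(Rt,3))
E
```

```text
scene small [ 0.377 -0.201  0.012]
scene med [ 0.51  -0.282  0.012]
scene large [ 0.382 -0.361  0.012]
scene cork [ 0.509 -0.456  0.01 ]
scene mugrim [ 0.388 -0.193  0.105]
scene esprim [ 0.51  -0.28   0.063]
scene fwrim [ 0.382 -0.36   0.061]
scene squatlid [ 0.404 -0.506  0.05 ]
scene spice [ 0.5   -0.166  0.106]
scene jam [ 0.639 -0.22   0.1  ]
side small [ 0.381 -0.198  0.012]
side med [ 0.513 -0.283  0.012]
side large [ 0.381 -0.362  0.012]
side cork [ 0.511 -0.465  0.01 ]
side squatlid [ 0.404 -0.509  0.05 ]
side jam [ 0.648 -0.227  0.1  ]
side spice [ 0.504 -0.169  0.106]
301.52134135607344 259.2753284585634 189.87123240043113
cam in tool [ 0.066   0.0002 -0.1428] [[-0.001  0.965  0.262]
 [ 1.     0.001 -0.001]
 [-0.001  0.262 -0.965]]
[[ 0.912  0.41  -0.001]
 [ 0.41  -0.912  0.002]
 [ 0.    -0.002 -1.   ]]
```

View pics/c1.png

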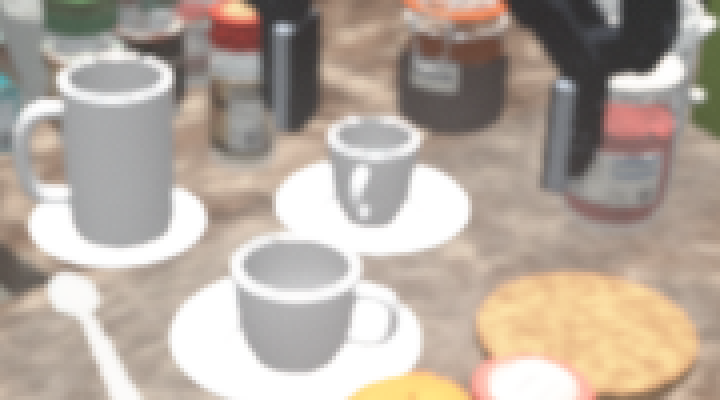

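View pics/c2.png

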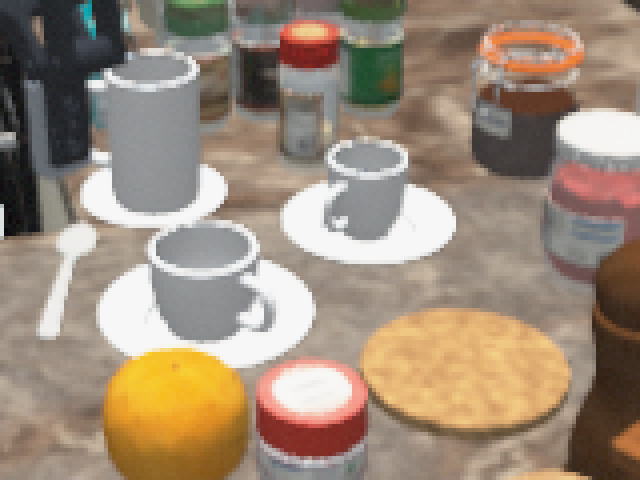

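Candidates, in scene pixels:
- Tall mug (204,162), on the small saucer.
- Espresso cup (268,168), on the medium saucer.
- Low white cup (249,202), on the large saucer.
- Turquoise bowl/cup (150,234), a look-alike I'm rejecting.
- Spotted mug at (375,170) in the side view, also rejected.

The close crops confirm the three white cups. The mug handle points left, the espresso handle points toward the camera and the low cup's handle points right. The cork mat is at (322,208).

Next I'll move above the group for a wrist view.

```bash
python3 -m pendant '[[[30,-19,-3],[0,0,0],1],[[30,-19,-3],[0,0,0],1],[[30,-19,-3],[0,0,0],1],[[30,-19,-3],[0,0,0],1],[[30,-19,-3],[0,0,0],1],[[30,-19,-3],[0,0,0],1],[[30,-20,-3],[0,0,0],1],[[30,-20,-4],[0,0,0],1],[[30,-20,-4],[0,0,0],1],[[0,0,0],[0,0,0],1],[[0,0,0],[0,0,0],1],[[0,0,0],[0,0,0],1]]'; python3 - <<'E'
from h import *
import pickle
print(get_obs()["tool_pos"],get_obs()["tool_rot"])
m=optics.camera_model("wrist"); im=optics.get_image("wrist"); pickle.dump((m,im),open("pics/w1.pkl","wb")); cv2.imwrite("pics/w1.png",cv2.resize(im,(768,576),interpolation=3)[:,:,::-1])
E
```

```text
t: 1.1
tool_pos: [0.431, -0.3006, 0.2598]
tool_rot: [-3.071, -0.66, 0.001]
contact_force: [0.5, 0.4, 0.2]
opening: 0.0853
grip_force: 0.0
[ 0.43095989 -0.30058332  0.25982909] [-3.07131178e+00 -6.59700044e-01  1.31534246e-03]
```

View pics/w1.png

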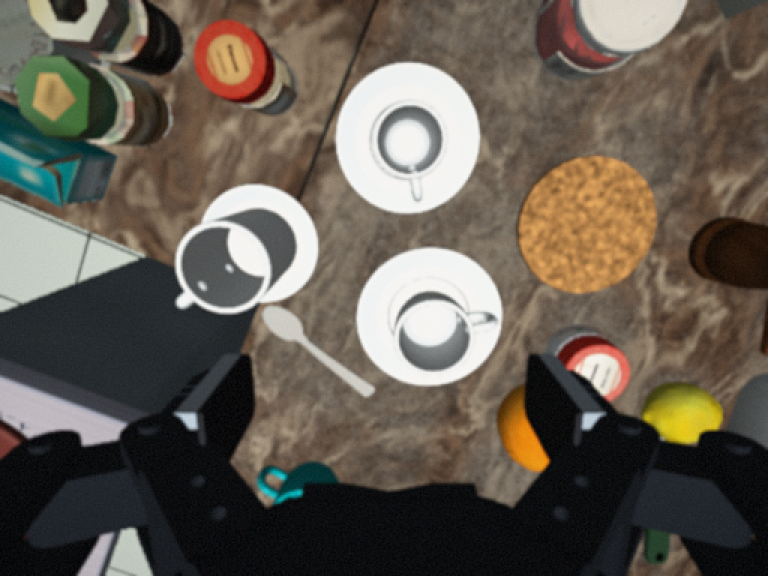

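The wrist view (shown at 1.5x) has these features:
- Espresso cup and medium saucer (409,138), handle tip (417,196).
- Low cup rim (433,331), handle tip (494,319).
- Mug rim (224,267), handle tip (184,300), on the small saucer (260,243).
- Cork mat (588,224).
- Spice jar (235,60), jam jar (630,10), squat jar (597,370).

Next I'll fit circles of known radius to the edge points, cast onto the rim planes.

```bash
cat >> h.py <<'E'
from scipy.optimize import least_squares
def fit(m,im,u,v,z,r,tol=.012,thr=None,verbose=1,c0=None):
    """edge pixels cast on plane z, circle of known radius r near the seed pixel"""
    g=cv2.cvtColor(im,cv2.COLOR_RGB2GRAY); e=cv2.Canny(cv2.GaussianBlur(g,(3,3),0),60,150)
    ys,xs=np.nonzero(e); P=np.array([ray(m,x,y,z)[:2] for x,y in zip(xs,ys)]); c=ray(m,u,v,z)[:2] if c0 is None else np.array(c0)
    for t in (tol,tol/2,tol/4,.002):
        d=np.abs(np.linalg.norm(P-c,axis=1)-r); Q=P[d<t]
        c=least_squares(lambda c:np.linalg.norm(Q-c,axis=1)-r,c,loss="soft_l1",f_scale=.001).x
    d=np.linalg.norm(P-c,axis=1)-r; k=np.abs(d)<.002; a=np.arctan2(*(P[k]-c).T[::-1]); 
    cov=len(set(np.floor(a/(np.pi/18)).astype(int)))/36
    return c,cov,np.median(np.abs(d[k]))
E
python3 - <<'E'
from h import *
import pickle
m,im=pickle.load(open("pics/w1.pkl","rb"))
L=dict(s_small=(260,243,.0145,.052),s_med=(408,138,.0155,.059),s_large=(430,317,.0165,.066),cork=(588,224,.01,.06),
esp=(409,138,.061,.027),fw=(433,331,.059,.033),mug=(224,267,.107,.032),spice=(232,60,.106,.0225),squat=(597,370,.05,.029))
C={}
for k,(u,v,z,r) in L.items():
    c,cov,e=fit(m,im,u/1.5,v/1.5,z,r); C[k]=c; print(k,np.round(c,4),"cov %.2f %.4f"%(cov,e))
    x,y=(proj(m,[c[0],c[1],z])*1.5); 
for k,u,v,z in (("esp",417,196,.035),("fw",494,319,.04),("mug",184,300,.085)):
    h=ray(m,u/1.5,v/1.5,z)[:2]-C[k]; print(k,"handle",np.round(h,3),np.degrees(np.arctan2(h[1],h[0])))
print("jam",ray(m,630/1.5,10/1.5,.1))
E
```

```text
s_small [ 0.3812 -0.1987] cov 0.81 0.0004
s_med [ 0.5127 -0.2804] cov 1.00 0.0003
s_large [ 0.381  -0.3628] cov 1.00 0.0004
cork [ 0.5124 -0.4536] cov 0.97 0.0007
esp [ 0.5092 -0.2778] cov 0.89 0.0006
fw [ 0.3844 -0.3603] cov 0.86 0.0008
mug [ 0.383  -0.2003] cov 0.97 0.0003
spice [ 0.5047 -0.1725] cov 0.81 0.0009
squat [ 0.4025 -0.5068] cov 0.86 0.0007
esp handle [-0.033 -0.027] -140.11487393777168
fw handle [ 0.026 -0.048] -61.31416343911981
mug handle [-0.043  0.024] 151.14514482066963
jam [ 0.62962788 -0.36896659  0.1       ]
```

```bash
cat > plan.py <<'E'
import sys
from h import *
x,y,z,yaw=map(float,sys.argv[1:5]); o=get_obs(); Rt=R.from_rotvec(o["tool_rot"]).as_matrix()
yaw=np.radians(yaw); X=np.array([np.cos(yaw),np.sin(yaw),0]); Rg=np.array([X,np.cross([0,0,-1],X),[0,0,-1]]).T
print("turn",np.round(R.from_matrix(Rt.T@Rg).as_rotvec(),3),"then shift mm",np.round(1000*Rg.T@(np.array([x,y,z])-o["tool_pos"]),1),"q6",round(o["q"][5],2),"t",round(o["t"],1),"F",np.round(o["contact_force"],1),"grip",round(o["grip_force"],1),"open",round(o["opening"],4))
E
python3 plan.py .5095 -.278 .028 40
```

```text
turn [-0.001  0.001 -0.276] then shift mm [ 75.2  33.  231.7] q6 0.4 t 1.1 F [-0.1  1.  -0.4] grip 0.0 open 0.0853
```

```bash
python3 -m pendant '[[[0,0,0],[0,0,-0.092],1],[[0,0,0],[0,0,-0.092],1],[[0,0,0],[0,0,-0.092],1],[[25,11,0],[0,0,0],1],[[25,11,0],[0,0,0],1],[[25,11,0],[0,0,0],1],[[0,0,28],[0,0,0],1],[[0,0,28],[0,0,0],1],[[0,0,28],[0,0,0],1],[[0,0,28],[0,0,0],1],[[0,0,28],[0,0,0],1],[[0,0,0],[0,0,0],1]]' 30; python3 plan.py .5095 -.278 .028 40; python3 - <<'E'
from h import *
cv2.imwrite("pics/w2.png",optics.get_image("wrist")[:,:,::-1])
E
```

```text
t: 2.15
tool_pos: [0.5052, -0.2763, 0.1127]
tool_rot: [-2.943, -1.068, 0.012]
contact_force: [-1.2, 0.5, -1.0]
opening: 0.0856
grip_force: 0.0
turn [-0.013  0.003 -0.002] then shift mm [ 2.2  4.1 84.7] q6 0.25 t 2.1 F [-1.2  0.5 -1. ] grip 0.0 open 0.0856
```

View pics/w2.png

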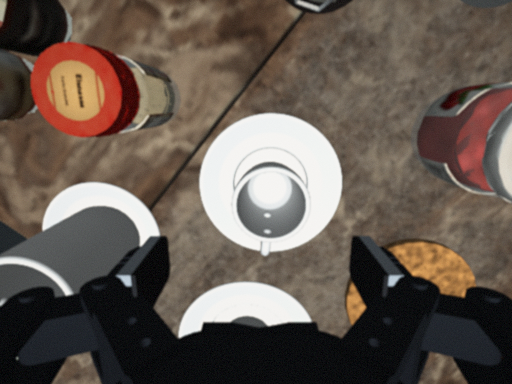

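The wrist view shows the espresso rim at (269,203), straddled evenly by the fingers apart from about 4 mm in +y. The handle lies along the tool x axis. I'll descend with that correction and close.

```bash
python3 -m pendant '[[[1,2,0],[-0.012,0,0],1],[[0,0,0],[0,0,0],1],[[1,2,20],[0,0,0],1],[[0,0,20],[0,0,0],1],[[0,0,20],[0,0,0],1],[[0,0,15],[0,0,0],1],[[0,0,9],[0,0,0],1],[[0,0,0],[0,0,0],1],[[0,0,0],[0,0,0],1]]'; python3 plan.py .5095 -.278 .028 40
```

```text
t: 2.95
tool_pos: [0.5155, -0.2807, 0.0378]
tool_rot: [2.94, 1.071, 0.008]
contact_force: [0.8, -0.8, -0.0]
opening: 0.0854
grip_force: 0.0
turn [ 0.014 -0.     0.001] then shift mm [-2.8 -5.9  9.8] q6 0.25 t 3.0 F [ 0.8 -0.8 -0. ] grip 0.0 open 0.0854
```

```bash
python3 -m pendant '[[[-1,-2,3],[0.012,0,0],1],[[0,-1,4],[0,0,0],1],[[0,0,0],[0,0,0],1],[[0,0,0],[0,0,0],1],[[0,0,0],[0,0,0],1],[[0,0,0],[0,0,0],1]]'; python3 plan.py .5095 -.278 .028 40
```

```text
t: 3.45
tool_pos: [0.5122, -0.2785, 0.0296]
tool_rot: [2.951, 1.075, 0.0]
contact_force: [-0.1, -0.2, -0.1]
opening: 0.0854
grip_force: 0.0
turn [ 0.    -0.     0.001] then shift mm [-1.7 -2.1  1.6] q6 0.25 t 3.5 F [-0.1 -0.2 -0.1] grip 0.0 open 0.0854
```

```bash
python3 -m pendant '[[[-1,-2,1],[0,0,0],1],[[0,0,0],[0,0,0],0.65],[[0,0,0],[0,0,0],0.6],[[0,0,0],[0,0,0],0.5],[[0,0,0],[0,0,0],0.4],[[0,0,0],[0,0,0],0.3],[[0,0,0],[0,0,0],0.3],[[0,0,0],[0,0,0],0.3]]' 30; python3 plan.py .5095 -.278 .028 40
```

```text
t: 4.12
tool_pos: [0.5102, -0.2777, 0.0288]
tool_rot: [2.951, 1.075, 0.001]
contact_force: [-0.3, 1.0, 3.1]
opening: 0.0527
grip_force: 31.3
turn [ 0.001 -0.     0.001] then shift mm [-0.8 -0.3  0.8] q6 0.25 t 4.1 F [-0.3  1.   3.1] grip 31.3 open 0.0527
```

```bash
python3 -m pendant '[[[0,0,-10],[0,0,0],0.3],[[0,0,-20],[0,0,0],0.3],[[0,0,-25],[0,0,0],0.3],[[0,0,-25],[0,0,0],0.3],[[-19,22,0],[0,0,0],0.3],[[-19,23,0],[0,0,0],0.3],[[-19,23,0],[0,0,0],0.3],[[-19,23,0],[0,0,0],0.3],[[-18,23,0],[0,0,0],0.3],[[-18,22,0],[0,0,0],0.3],[[0,0,0],[0,0,0],0.3],[[0,0,0],[0,0,0],0.3]]'; python3 -m pendant '[[[0,0,0],[0,0,0],0.3],[[0,0,0],[0,0,0],0.3],[[0,0,0],[0,0,0],0.3]]' >/dev/null; python3 plan.py .5124 -.4536 .034 40
```

```text
t: 5.12
tool_pos: [0.5111, -0.4547, 0.1079]
tool_rot: [-2.952, -1.072, 0.0]
contact_force: [0.5, 0.0, -1.0]
opening: 0.0524
grip_force: 32.0
turn [-0.001 -0.     0.002] then shift mm [-0.3  1.3 74.1] q6 0.04 t 5.4 F [-1.6 -0.2 -1. ] grip 32.0 open 0.0525
```

```bash
python3 -m pendant '[[[0,1,20],[0,0,0],0.3],[[0,0,20],[0,0,0],0.3],[[0,0,15],[0,0,0],0.3],[[0,0,7],[0,0,0],0.3],[[0,0,3],[0,0,0],0.3],[[0,0,2],[0,0,0],0.3],[[0,0,2],[0,0,0],0.3],[[0,0,0],[0,0,0],0.3],[[0,0,0],[0,0,0],0.3],[[0,0,0],[0,0,0],0.3]]'; python3 plan.py .5124 -.4536 .034 40
```

```text
t: 6.2
tool_pos: [0.5127, -0.455, 0.0403]
tool_rot: [2.95, 1.075, 0.001]
contact_force: [0.5, -0.7, -0.6]
opening: 0.0525
grip_force: 32.0
turn [ 0.002 -0.     0.001] then shift mm [ 0.6 -1.3  6.3] q6 0.04 t 6.2 F [ 0.5 -0.7 -0.6] grip 32.0 open 0.0525
```

```bash
python3 -m pendant '[[[0,0,2],[0,0,0],0.3],[[0,0,1],[0,0,0],0.3],[[0,0,1],[0,0,0],0.3],[[0,0,1],[0,0,0],0.3],[[0,0,0],[0,0,0],0.3],[[0,0,0],[0,0,0],0.3]]'; python3 plan.py .5124 -.4536 .034 40
```

```text
t: 6.7
tool_pos: [0.5123, -0.4544, 0.0342]
tool_rot: [-2.952, -1.075, 0.0]
contact_force: [-0.7, 0.0, -0.5]
opening: 0.0522
grip_force: 32.0
turn [-0.    -0.     0.001] then shift mm [ 0.6 -0.6  0.2] q6 0.04 t 6.7 F [-0.7  0.  -0.5] grip 32.0 open 0.0522
```

```bash
python3 -m pendant '[[[0,0,1],[0,0,0],0.3],[[0,0,0.5],[0,0,0],0.3],[[0,0,0],[0,0,0],0.3],[[0,0,0],[0,0,0],0.3]]'; python3 plan.py .5124 -.4536 .034 40
```

```text
t: 7.03
tool_pos: [0.5125, -0.4546, 0.0338]
tool_rot: [2.951, 1.075, 0.0]
contact_force: [-2.4, 0.8, 5.7]
opening: 0.053
grip_force: 32.3
turn [ 0.    -0.     0.001] then shift mm [ 0.6 -0.9 -0.2] q6 0.04 t 7.0 F [-2.4  0.8  5.7] grip 32.3 open 0.053
```

```bash
python3 -m pendant '[[[0,0,0],[0,0,0],0.7],[[0,0,0],[0,0,0],0.8],[[0,0,0],[0,0,0],1],[[0,0,0],[0,0,0],1],[[0,0,0],[0,0,0],1],[[0,0,-10],[0,0,0],1],[[0,0,-20],[0,0,0],1],[[0,0,-30],[0,0,0],1],[[0,0,-30],[0,0,0],1],[[0,0,-30],[0,0,0],1],[[0,0,-30],[0,0,-0.115],1],[[0,0,-20],[0,0,-0.115],1]]'; python3 -m pendant '[[[0,0,0],[0,0,-0.115],1],[[0,0,0],[0,0,-0.115],1],[[0,0,0],[0,0,-0.115],1],[[0,0,0],[0,0,-0.115],1],[[0,0,0],[0,0,-0.115],1],[[0,0,0],[0,0,-0.115],1],[[0,0,0],[0,0,-0.115],1],[[0,0,0],[0,0,-0.115],1],[[0,0,0],[0,0,-0.115],1],[[0,0,0],[0,0,-0.115],1],[[0,0,0],[0,0,0],1],[[0,0,0],[0,0,0],1]]' >/dev/null;python3 -m pendant '[[[0,0,0],[0,0,0],1],[[0,0,0],[0,0,0],1],[[0,0,0],[0,0,0],1]]' ;python3 plan.py .384 -.361 .028 119
```

```text
t: 8.03
tool_pos: [0.5132, -0.4554, 0.2079]
tool_rot: [2.8, 1.413, 0.002]
contact_force: [-0.3, -0.3, -0.1]
opening: 0.0854
grip_force: 0.0
t: 9.28
tool_pos: [0.5124, -0.4545, 0.2029]
tool_rot: [1.593, 2.707, -0.0]
contact_force: [-0.1, 0.0, 0.0]
opening: 0.0853
grip_force: 0.0
turn [0.    0.    0.001] then shift mm [144.  -67.  174.9] q6 -1.34 t 9.3 F [-0.1  0.   0. ] grip 0.0 open 0.0853
```

```bash
python3 -m pendant '[[[29,-13,0],[0,0,0],1],[[29,-13,0],[0,0,0],1],[[29,-13,0],[0,0,0],1],[[29,-14,0],[0,0,0],1],[[28,-14,0],[0,0,0],1],[[0,0,25],[0,0,0],1],[[0,0,25],[0,0,0],1],[[0,0,20],[0,0,0],1],[[0,0,10],[0,0,0],1],[[0,0,0],[0,0,0],1],[[0,0,0],[0,0,0],1],[[0,0,0],[0,0,0],1]]'>/dev/null;  python3 -m pendant '[[[0,0,0],[0,0,0],1],[[0,0,0],[0,0,0],1]]'; python3 - <<'E'
from h import *
cv2.imwrite("pics/w3.png",optics.get_image("wrist")[:,:,::-1])
E
python3 plan.py .384 -.361 .028 119
```

```text
t: 10.45
tool_pos: [0.3845, -0.3621, 0.1244]
tool_rot: [1.591, 2.706, -0.001]
contact_force: [0.2, -0.7, -0.9]
opening: 0.0853
grip_force: 0.0
turn [0.    0.002 0.002] then shift mm [ 1.   0.1 96.1] q6 -1.4 t 10.5 F [-0.1 -0.2 -0.5] grip 0.0 open 0.0855
```

View pics/w3.png

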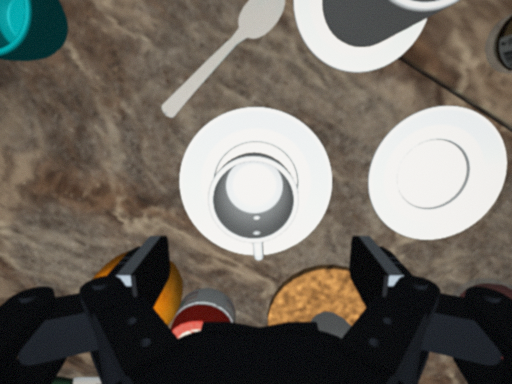

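```bash
python3 - <<'E'
from h import *
print(ray(optics.camera_model("scene"),277,239,.037),ray(optics.camera_model("side"),244,240,.037))
m=optics.camera_model("wrist");im=cv2.imread("pics/w3.png")[:,:,::-1].copy()
print(fit(m,im,254,203,.059,.033),fit(m,im,255,180,.0165,.066),fit(m,im,438,172,.0155,.059))
E
```

```text
[ 0.33294548 -0.49669345  0.037     ] [ 0.33444332 -0.50070042  0.037     ]
(array([ 0.37934253, -0.36115747]), 0.6388888888888888, np.float64(0.0009703370328973254)) (array([ 0.38050918, -0.36256645]), 1.0, np.float64(0.0005327361528800062)) (array([ 0.51185596, -0.28037446]), 1.0, np.float64(0.0005706525442366536))
```

```bash
python3 -m pendant '[[[1,-2,20],[0,0,0],1],[[0,0,25],[0,0,0],1],[[0,0,25],[0,0,0],1],[[0,0,15],[0,0,0],1],[[0,0,9],[0,0,0],1],[[0,0,0],[0,0,0],1],[[0,0,0],[0,0,0],1],[[0,0,0],[0,0,0],1],[[0,0,0],[0,0,0],1]]'; python3 -m pendant '[[[0,0,0],[0,0,0],0.85],[[0,0,0],[0,0,0],0.75],[[0,0,0],[0,0,0],0.65],[[0,0,0],[0,0,0],0.5],[[0,0,0],[0,0,0],0.4],[[0,0,0],[0,0,0],0.4],[[0,0,0],[0,0,0],0.4]]' 35; python3 plan.py .3818 -.361 .028 119
```

```text
t: 11.25
tool_pos: [0.3824, -0.3624, 0.0306]
tool_rot: [1.59, 2.706, -0.002]
contact_force: [0.0, -0.2, 0.1]
opening: 0.0853
grip_force: 0.0
t: 11.83
tool_pos: [0.382, -0.3622, 0.0306]
tool_rot: [1.591, 2.707, -0.002]
contact_force: [-2.6, 1.3, 7.4]
opening: 0.0646
grip_force: 38.8
turn [-0.     0.002  0.002] then shift mm [1.2 0.4 2.6] q6 -1.41 t 11.8 F [-2.6  1.3  7.4] grip 38.8 open 0.0646
```

```bash
python3 -m pendant '[[[0,0,-10],[0,0,0],0.4],[[0,0,-20],[0,0,0],0.4],[[0,0,-25],[0,0,0],0.4],[[0,0,-25],[0,0,0],0.4],[[2,26,0],[0,0,0],0.4],[[1,26,0],[0,0,0],0.4],[[1,26,0],[0,0,0],0.4],[[1,26,0],[0,0,0],0.4],[[1,25,0],[0,0,0],0.4],[[1,25,0],[0,0,0],0.4],[[0,0,0],[0,0,0],0.4],[[0,0,0],[0,0,0],0.4]]'>/dev/null; python3 -m pendant '[[[0,0,0],[0,0,0],0.4],[[0,0,0],[0,0,0],0.4],[[0,0,0],[0,0,0],0.4],[[0,0,0],[0,0,0],0.4]]'; python3 plan.py .5123 -.2804 .0306 119
```

```text
t: 13.17
tool_pos: [0.512, -0.2808, 0.1088]
tool_rot: [-1.593, -2.707, 0.0]
contact_force: [1.2, -0.7, -0.9]
opening: 0.0644
grip_force: 39.8
turn [-0.    -0.     0.001] then shift mm [ 0.2  0.5 78.2] q6 -1.14 t 13.2 F [ 1.2 -0.7 -0.9] grip 39.8 open 0.0644
```

```bash
python3 -m pendant '[[[0,0,20],[0,0,0],0.4],[[0,0,20],[0,0,0],0.4],[[0,0,18],[0,0,0],0.4],[[0,0,9],[0,0,0],0.4],[[0,0,4],[0,0,0],0.4],[[0,0,2],[0,0,0],0.4],[[0,0,1],[0,0,0],0.4],[[0,0,1],[0,0,0],0.4],[[0,0,1],[0,0,0],0.4],[[0,0,0],[0,0,0],0.4],[[0,0,0],[0,0,0],0.4],[[0,0,0],[0,0,0],0.4]]'; python3 plan.py .5123 -.2804 .0306 119
```

```text
t: 14.17
tool_pos: [0.5129, -0.2804, 0.0332]
tool_rot: [1.591, 2.708, -0.0]
contact_force: [0.2, -0.3, -2.0]
opening: 0.0644
grip_force: 39.8
turn [0.    0.001 0.002] then shift mm [ 0.3 -0.5  2.6] q6 -1.14 t 14.2 F [ 0.2 -0.3 -2. ] grip 39.8 open 0.0644
```

```bash
python3 -m pendant '[[[0,0,1],[0,0,0],0.4],[[0,0,0.5],[0,0,0],0.4],[[0,0,0.5],[0,0,0],0.4],[[0,0,0],[0,0,0],0.4],[[0,0,0],[0,0,0],0.4]]'; python3 plan.py .5123 -.2804 .0306 119
```

```text
t: 14.58
tool_pos: [0.5127, -0.2803, 0.0308]
tool_rot: [-1.592, -2.708, -0.0]
contact_force: [0.1, 0.8, -0.9]
opening: 0.0642
grip_force: 39.8
turn [-0.    -0.     0.002] then shift mm [ 0.1 -0.4  0.2] q6 -1.14 t 14.6 F [ 0.1  0.8 -0.9] grip 39.8 open 0.0642
```

```bash
python3 -m pendant '[[[0,0,1],[0,0,0],0.4],[[0,0,0.5],[0,0,0],0.4],[[0,0,0],[0,0,0],0.4],[[0,0,0],[0,0,0],0.4],[[0,0,0],[0,0,0],0.4]]'; python3 plan.py .5123 -.2804 .0306 119
```

```text
t: 15.0
tool_pos: [0.5127, -0.2804, 0.0307]
tool_rot: [-1.592, -2.708, 0.0]
contact_force: [-4.0, 3.4, 7.7]
opening: 0.0642
grip_force: 40.5
turn [-0.    -0.001  0.002] then shift mm [ 0.2 -0.4  0.1] q6 -1.14 t 15.0 F [-4.   3.4  7.7] grip 40.5 open 0.0642
```

```bash
python3 -m pendant '[[[0,0,0],[0,0,0],0.8],[[0,0,0],[0,0,0],0.9],[[0,0,0],[0,0,0],1],[[0,0,0],[0,0,0],1],[[0,0,-10],[0,0,0],1],[[0,0,-20],[0,0,0],1],[[0,0,-30],[0,0,0],1],[[0,0,-30],[0,0,-0.112],1],[[0,0,-30],[0,0,-0.112],1],[[0,0,-30],[0,0,-0.112],1],[[0,0,-30],[0,0,-0.112],1],[[0,0,0],[0,0,-0.112],1]]' >/dev/null;python3 -m pendant '[[[0,0,0],[0,0,0],1],[[0,0,0],[0,0,0],1],[[0,0,0],[0,0,0],1],[[0,0,0],[0,0,0],1]]' ;python3 plan.py .383 -.2003 .07 151; python3 - <<'E'
from h import *
m=optics.camera_model("wrist");im=optics.get_image("wrist"); cv2.imwrite("pics/w4.png",im[:,:,::-1])
for k,c,z,r in (("s_small",(.381,-.199),.0145,.052),("s_med",(.512,-.2804),.0155,.059),("s_large",(.381,-.3628),.0165,.066),("fw",(.512,-.280),.059,.033),("mug",(.383,-.2003),.107,.032)):
    print(k,fit(m,im,0,0,z,r,c0=c))
E
```

```text
t: 16.33
tool_pos: [0.5119, -0.2798, 0.2075]
tool_rot: [-0.783, -3.039, -0.002]
contact_force: [-0.6, -0.4, -0.8]
opening: 0.0855
grip_force: 0.0
turn [ 0.    -0.003  0.002] then shift mm [151.2   7.  137.5] q6 -1.69 t 16.3 F [-0.6 -0.4 -0.8] grip 0.0 open 0.0855
s_small (array([ 0.38084694, -0.19842796]), 0.6111111111111112, np.float64(0.00033669766871886886))
s_med (array([ 0.51274137, -0.28033026]), 1.0, np.float64(0.000354888420880297))
s_large (array([ 0.38101056, -0.36262637]), 1.0, np.float64(0.00037690665013540015))
fw (array([ 0.51121204, -0.28125915]), 0.3611111111111111, np.float64(0.001025180836723108))
mug (array([ 0.38296339, -0.19986231]), 0.4444444444444444, np.float64(0.00036843943078273406))
```

View pics/w4.png

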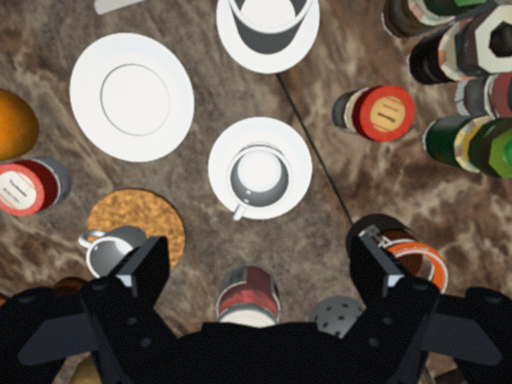

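The wrist view shows the low cup centred on the medium saucer (262,172), the large saucer empty at (133,97), and the espresso cup on the mat near (115,250). The mug is next.

```bash
python3 -m pendant '[[[30,1,0],[0,0,0],1],[[30,1,0],[0,0,0],1],[[30,1,0],[0,0,0],1],[[30,2,0],[0,0,0],1],[[31,2,0],[0,0,0],1],[[0,0,20],[0,0,0],1],[[0,0,20],[0,0,0],1],[[0,0,0],[0,0,0],1],[[0,0,0],[0,0,0],1],[[0,0,0],[0,0,0],1],[[0,0,0],[0,0,0],1]]'; python3 plan.py .383 -.2 .07 151;  python3 - <<'E'
from h import *
m=optics.camera_model("wrist");im=optics.get_image("wrist"); cv2.imwrite("pics/w5.png",im[:,:,::-1])
print(fit(m,im,0,0,.107,.032,c0=(.383,-.2003)))
E
```

```text
t: 17.3
tool_pos: [0.3844, -0.2019, 0.1704]
tool_rot: [0.782, 3.042, -0.001]
contact_force: [-0.5, -0.1, -0.3]
opening: 0.0854
grip_force: 0.0
turn [-0.     0.001  0.003] then shift mm [  2.2   1.  100.4] q6 -1.72 t 17.3 F [-0.5 -0.1 -0.3] grip 0.0 open 0.0854
(array([ 0.38254766, -0.19987753]), 0.9722222222222222, np.float64(0.0003799979649237624))
```

View pics/w5.png

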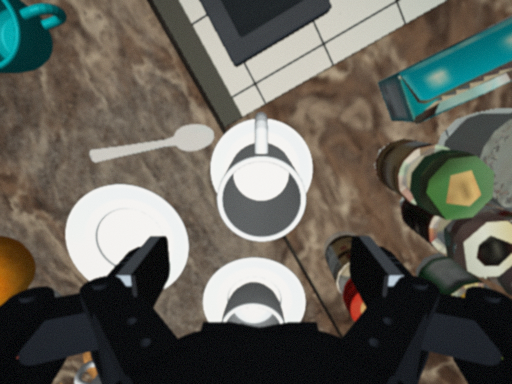

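The mug rim is at (262,198) between the fingers, with the handle at (262,125) along tool x. I'll descend and close.

```bash
python3 -m pendant '[[[2,1,20],[0,0,0],1],[[0,0,25],[0,0,0],1],[[0,0,25],[0,0,0],1],[[0,0,18],[0,0,0],1],[[0,0,11],[0,0,0],1],[[0,0,0],[0,0,0],1],[[0,0,0],[0,0,0],1],[[0,0,0],[0,0,0],1],[[0,0,0],[0,0,0],1]]'; python3 -m pendant '[[[0,0,0],[0,0,0],0.85],[[0,0,0],[0,0,0],0.75],[[0,0,0],[0,0,0],0.65],[[0,0,0],[0,0,0],0.5],[[0,0,0],[0,0,0],0.4],[[0,0,0],[0,0,0],0.4],[[0,0,0],[0,0,0],0.4]]' 40; python3 plan.py .3826 -.2 .07 151
```

```text
t: 18.1
tool_pos: [0.3836, -0.2005, 0.0721]
tool_rot: [0.781, 3.04, -0.002]
contact_force: [0.5, -0.9, 0.2]
opening: 0.0852
grip_force: 0.0
t: 18.68
tool_pos: [0.3835, -0.2002, 0.0716]
tool_rot: [0.781, 3.04, -0.001]
contact_force: [0.4, -0.3, 6.9]
opening: 0.0626
grip_force: 45.0
turn [-0.     0.003  0.003] then shift mm [ 0.8 -0.3  1.6] q6 -1.72 t 18.7 F [ 0.4 -0.3  6.9] grip 45.0 open 0.0626
```

```bash
python3 -m pendant '[[[0,0,-10],[0,0,0],0.4],[[0,0,-20],[0,0,0],0.4],[[0,0,-20],[0,0,0],0.4],[[0,0,-10],[0,0,0],0.4],[[-12,-23,0],[0,0,0],0.4],[[-13,-24,0],[0,0,0],0.4],[[-13,-24,0],[0,0,0],0.4],[[-13,-24,0],[0,0,0],0.4],[[-13,-24,0],[0,0,0],0.4],[[-13,-24,0],[0,0,0],0.4],[[0,0,0],[0,0,0],0.4],[[0,0,0],[0,0,0],0.4]]'>/dev/null; python3 -m pendant '[[[0,0,0],[0,0,0],0.4],[[0,0,0],[0,0,0],0.4],[[0,0,0],[0,0,0],0.4],[[0,0,0],[0,0,0],0.4]]'; python3 plan.py .3817 -.3631 .0676 151
```

```text
t: 20.02
tool_pos: [0.3811, -0.3611, 0.1302]
tool_rot: [-0.78, -3.043, -0.0]
contact_force: [-0.4, -0.7, -1.9]
opening: 0.0629
grip_force: 45.2
turn [ 0.    -0.     0.004] then shift mm [-1.5 -1.5 62.6] q6 -1.97 t 20.0 F [-0.4 -0.7 -1.9] grip 45.2 open 0.0629
```

```bash
python3 -m pendant '[[[-1,-1,15],[0,0,0],0.4],[[0,0,18],[0,0,0],0.4],[[0,0,14],[0,0,0],0.4],[[0,0,6],[0,0,0],0.4],[[0,0,3],[0,0,0],0.4],[[0,0,2],[0,0,0],0.4],[[0,0,1],[0,0,0],0.4],[[0,0,1],[0,0,0],0.4],[[0,0,0],[0,0,0],0.4],[[0,0,0],[0,0,0],0.4],[[0,0,0],[0,0,0],0.4],[[0,0,0],[0,0,0],0.4]]'; python3 plan.py .3817 -.3631 .0676 151
```

```text
t: 21.02
tool_pos: [0.3815, -0.3635, 0.0706]
tool_rot: [0.781, 3.042, -0.0]
contact_force: [-0.1, -0.3, -2.6]
opening: 0.063
grip_force: 45.2
turn [-0.     0.     0.003] then shift mm [0.  0.5 3. ] q6 -1.97 t 21.0 F [-0.1 -0.3 -2.6] grip 45.2 open 0.063
```

```bash
python3 -m pendant '[[[0,0,1],[0,0,0],0.4],[[0,0,0.5],[0,0,0],0.4],[[0,0,0.5],[0,0,0],0.4],[[0,0,0.5],[0,0,0],0.4],[[0,0,0],[0,0,0],0.4],[[0,0,0],[0,0,0],0.4]]'; python3 plan.py .3817 -.3631 .0676 151
```

```text
t: 21.52
tool_pos: [0.3814, -0.3634, 0.0678]
tool_rot: [-0.782, -3.043, -0.0]
contact_force: [-0.3, 0.2, -2.7]
opening: 0.0625
grip_force: 45.3
turn [ 0.    -0.     0.003] then shift mm [-0.1  0.4  0.2] q6 -1.97 t 21.5 F [-0.3  0.2 -2.7] grip 45.3 open 0.0625
```

```bash
python3 -m pendant '[[[0,0,0.8],[0,0,0],0.4],[[0,0,0.5],[0,0,0],0.4],[[0,0,0],[0,0,0],0.4],[[0,0,0],[0,0,0],0.4]]'; python3 plan.py .3817 -.3631 .0676 151
```

```text
t: 21.85
tool_pos: [0.3817, -0.3635, 0.0678]
tool_rot: [0.781, 3.043, 0.0]
contact_force: [-2.1, 3.5, 5.9]
opening: 0.0627
grip_force: 46.0
turn [0.    0.    0.003] then shift mm [0.2 0.4 0.2] q6 -1.97 t 21.9 F [-2.1  3.5  5.9] grip 46.0 open 0.0627
```

```bash
python3 -m pendant '[[[0,0,0],[0,0,0],0.8],[[0,0,0],[0,0,0],0.9],[[0,0,0],[0,0,0],1],[[0,0,0],[0,0,0],1],[[0,0,-10],[0,0,0],1],[[0,0,-20],[0,0,0],1],[[0,0,-30],[0,0,0],1],[[0,0,-30],[0,0,0.121],1],[[0,0,-30],[0,0,0.121],1],[[0,0,-20],[0,0,0.121],1],[[0,0,0],[0,0,0.121],1],[[0,0,0],[0,0,0.121],1]]' >/dev/null;python3 -m pendant '[[[0,0,0],[0,0,0.121],1],[[0,0,0],[0,0,0.121],1],[[0,0,0],[0,0,0.121],1],[[0,0,0],[0,0,0.121],1],[[0,0,0],[0,0,0.121],1],[[0,0,0],[0,0,0.121],1],[[0,0,0],[0,0,0.121],1],[[0,0,0],[0,0,0.121],1],[[0,0,0],[0,0,0.121],1],[[0,0,0],[0,0,0.121],1],[[0,0,0],[0,0,0.121],1],[[0,0,0],[0,0,0],1]]' >/dev/null;python3 -m pendant '[[[0,0,0],[0,0,0],1],[[0,0,0],[0,0,0],1],[[0,0,0],[0,0,0],1],[[0,0,0],[0,0,0],1]]' ;python3 plan.py .5124 -.4542 .0338 40; python3 - <<'E'
from h import *
m=optics.camera_model("wrist");im=optics.get_image("wrist"); cv2.imwrite("pics/w6.png",im[:,:,::-1])
for k,c,z,r in (("s_small",(.381,-.199),.0145,.052),("s_large",(.381,-.3628),.0165,.066),("mug",(.381,-.363),.103,.032),("esp",(.5124,-.4542),.066,.027)):
    print(k,fit(m,im,0,0,z,r,c0=c))
E
```

```text
t: 24.18
tool_pos: [0.3814, -0.3634, 0.2066]
tool_rot: [2.949, 1.083, 0.0]
contact_force: [0.1, -0.1, 0.6]
opening: 0.0854
grip_force: 0.0
turn [0.    0.    0.006] then shift mm [ 42.  153.8 172.8] q6 -0.04 t 24.2 F [ 0.1 -0.1  0.6] grip 0.0 open 0.0854
s_small (array([ 0.38111061, -0.19897922]), 1.0, np.float64(0.0003871756054101977))
s_large (array([ 0.38086681, -0.36294114]), 1.0, np.float64(0.00033752899818408066))
mug (array([ 0.38156916, -0.36386324]), 0.6666666666666666, np.float64(0.00039974761713860996))
esp (array([ 0.51310726, -0.4567732 ]), 0.9722222222222222, np.float64(0.00031901624972980464))
```

View pics/w6.png

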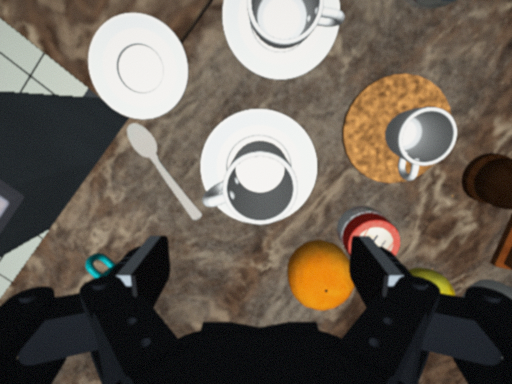

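The mug is seated in the large saucer (rim centre within 2 mm), the small saucer is empty at (139,66), and the espresso cup stands on the mat at (422,135). I'll fetch it.

```bash
python3 -m pendant '[[[7,25,0],[0,0,0],1],[[7,26,0],[0,0,0],1],[[7,26,0],[0,0,0],1],[[7,26,0],[0,0,0],1],[[7,26,0],[0,0,0],1],[[7,26,0],[0,0,0],1],[[0,0,25],[0,0,0],1],[[0,0,25],[0,0,0],1],[[0,0,20],[0,0,0],1],[[0,0,10],[0,0,0],1],[[0,0,0],[0,0,0],1],[[0,0,0],[0,0,0],1]]'>/dev/null;  python3 -m pendant '[[[0,0,0],[0,0,0],1],[[0,0,0],[0,0,0],1],[[0,0,0],[0,0,0],1]]'; python3 plan.py .5128 -.4553 .034 40
```

```text
t: 25.48
tool_pos: [0.5143, -0.4553, 0.1287]
tool_rot: [2.947, 1.08, 0.002]
contact_force: [-0.3, -0.9, 0.0]
opening: 0.0852
grip_force: 0.0
turn [ 0.003 -0.     0.005] then shift mm [-1.2 -1.  94.7] q6 0.04 t 25.5 F [-0.3 -0.9  0. ] grip 0.0 open 0.0852
```

```bash
python3 -m pendant '[[[-1,-1,20],[0,0,0],1],[[0,0,25],[0,0,0],1],[[0,0,25],[0,0,0],1],[[0,0,15],[0,0,0],1],[[0,0,9],[0,0,0],1],[[0,0,0],[0,0,0],1],[[0,0,0],[0,0,0],1],[[0,0,0],[0,0,0],1],[[0,0,0],[0,0,0],1]]'; python3 -m pendant '[[[0,0,0],[0,0,0],0.75],[[0,0,0],[0,0,0],0.65],[[0,0,0],[0,0,0],0.55],[[0,0,0],[0,0,0],0.4],[[0,0,0],[0,0,0],0.3],[[0,0,0],[0,0,0],0.3],[[0,0,0],[0,0,0],0.3],[[0,0,0],[0,0,0],0.3]]' 30; python3 plan.py .5128 -.4553 .034 40
```

```text
t: 26.23
tool_pos: [0.5132, -0.4555, 0.0347]
tool_rot: [2.947, 1.08, 0.002]
contact_force: [0.4, 0.4, 0.1]
opening: 0.085
grip_force: 0.0
t: 26.9
tool_pos: [0.5127, -0.4549, 0.0337]
tool_rot: [2.948, 1.081, 0.001]
contact_force: [-2.2, 0.2, 5.0]
opening: 0.0527
grip_force: 31.2
turn [ 0.001 -0.     0.005] then shift mm [-0.2  0.4 -0.3] q6 0.03 t 26.9 F [-2.2  0.2  5. ] grip 31.2 open 0.0527
```

```bash
python3 -m pendant '[[[0,0,-10],[0,0,0],0.3],[[0,0,-20],[0,0,0],0.3],[[0,0,-25],[0,0,0],0.3],[[0,0,-25],[0,0,0],0.3],[[0,0,-25],[0,0,0],0.3],[[0,0,-25],[0,0,0],0.3],[[0,0,0],[0,0,0],0.3],[[0,0,0],[0,0,0],0.3]]'; python3 -m pendant '[[[6,-15,0],[0,0,0],0.3],[[7,-31,0],[0,0,0],0.3],[[7,-31,0],[0,0,0],0.3],[[7,-31,0],[0,0,0],0.3],[[7,-31,0],[0,0,0],0.3],[[7,-31,0],[0,0,0],0.3],[[7,-31,0],[0,0,0],0.3],[[7,-31,0],[0,0,0],0.3],[[6,-31,0],[0,0,0],0.3],[[3,-18,0],[0,0,0],0.3],[[0,0,0],[0,0,0],0.3],[[0,0,0],[0,0,0],0.3]]'>/dev/null;  python3 -m pendant '[[[0,0,0],[0,0,0],0.3],[[0,0,0],[0,0,0],0.3],[[0,0,0],[0,0,0],0.3]]' >/dev/null; python3 plan.py .381 -.199 .0287 40
```

```text
t: 27.57
tool_pos: [0.5128, -0.455, 0.1645]
tool_rot: [2.947, 1.08, 0.002]
contact_force: [0.2, -0.4, -1.9]
opening: 0.0524
grip_force: 31.8
turn [-0.001  0.     0.004] then shift mm [  1.2   0.8 133.5] q6 0.21 t 28.8 F [-1.2  0.1 -0.6] grip 32.0 open 0.0524
```

```bash
python3 -m pendant '[[[1,1,20],[0,0,0],0.3],[[0,0,25],[0,0,0],0.3],[[0,0,25],[0,0,0],0.3],[[0,0,25],[0,0,0],0.3],[[0,0,18],[0,0,0],0.3],[[0,0,8],[0,0,0],0.3],[[0,0,4],[0,0,0],0.3],[[0,0,2],[0,0,0],0.3],[[0,0,1],[0,0,0],0.3],[[0,0,0],[0,0,0],0.3],[[0,0,0],[0,0,0],0.3],[[0,0,0],[0,0,0],0.3]]'; python3 plan.py .381 -.199 .0287 40
```

```text
t: 29.82
tool_pos: [0.3815, -0.1992, 0.0355]
tool_rot: [2.948, 1.081, 0.002]
contact_force: [-0.0, 0.2, -0.2]
opening: 0.0522
grip_force: 32.0
turn [ 0.002 -0.     0.005] then shift mm [-0.3 -0.5  6.8] q6 0.21 t 29.8 F [-0.   0.2 -0.2] grip 32.0 open 0.0522
```

```bash
python3 -m pendant '[[[0,0,2],[0,0,0],0.3],[[0,0,1],[0,0,0],0.3],[[0,0,1],[0,0,0],0.3],[[0,0,0.5],[0,0,0],0.3],[[0,0,0],[0,0,0],0.3],[[0,0,0],[0,0,0],0.3],[[0,0,0],[0,0,0],0.3]]'; python3 plan.py .381 -.199 .0287 40
```

```text
t: 30.4
tool_pos: [0.3808, -0.1987, 0.03]
tool_rot: [-2.95, -1.081, 0.0]
contact_force: [0.1, -0.7, -0.8]
opening: 0.0522
grip_force: 32.0
turn [-0.     0.     0.005] then shift mm [-0.1  0.3  1.3] q6 0.21 t 30.4 F [ 0.1 -0.7 -0.8] grip 32.0 open 0.0522
```

```bash
python3 -m pendant '[[[0,0,0.8],[0,0,0],0.3],[[0,0,0.5],[0,0,0],0.3],[[0,0,0.5],[0,0,0],0.3],[[0,0,0],[0,0,0],0.3],[[0,0,0],[0,0,0],0.3]]'; python3 plan.py .381 -.199 .0287 40
```

```text
t: 30.82
tool_pos: [0.381, -0.1988, 0.0287]
tool_rot: [-2.95, -1.081, -0.0]
contact_force: [-0.9, 1.2, 4.0]
opening: 0.0525
grip_force: 32.3
turn [-0.    -0.     0.005] then shift mm [-0.2  0.2 -0. ] q6 0.21 t 30.8 F [-0.9  1.2  4. ] grip 32.3 open 0.0525
```

Contact came at exactly the expected well height. I'll release, retreat and check.

```bash
python3 -m pendant '[[[0,0,0],[0,0,0],0.7],[[0,0,0],[0,0,0],0.8],[[0,0,0],[0,0,0],1],[[0,0,0],[0,0,0],1],[[0,0,0],[0,0,0],1],[[0,0,-10],[0,0,0],1],[[0,0,-20],[0,0,0],1],[[0,0,-30],[0,0,0],1],[[0,0,-35],[0,0,0],1],[[0,0,-35],[0,0,0],1],[[0,0,-40],[0,0,0],1],[[0,0,-40],[0,0,0],1]]' >/dev/null;python3 -m pendant '[[[20,35,0],[0,0,0],1],[[20,35,0],[0,0,0],1],[[20,35,0],[0,0,0],1],[[0,0,0],[0,0,0],1],[[0,0,0],[0,0,0],1],[[0,0,0],[0,0,0],1],[[0,0,0],[0,0,0],1],[[0,0,0],[0,0,0],1],[[0,0,0],[0,0,0],1]]' ; python3 - <<'E'
from h import *
m=optics.camera_model("wrist");im=optics.get_image("wrist"); cv2.imwrite("pics/w7.png",im[:,:,::-1])
for k,c,z,r in (("s_small",(.381,-.199),.0145,.052),("esp",(.381,-.199),.061,.027),("s_med",(.5124,-.2804),.0155,.059),("fw",(.512,-.281),.059,.033),("s_large",(.381,-.3628),.0165,.066),("mug",(.381,-.363),.103,.032)):
    print(k,fit(m,im,0,0,z,r,c0=c))
E
```

```text
t: 32.57
tool_pos: [0.4939, -0.2398, 0.2393]
tool_rot: [2.948, 1.08, 0.002]
contact_force: [0.2, -0.6, -0.2]
opening: 0.0856
grip_force: 0.0
s_small (array([ 0.38139407, -0.19842626]), 0.9722222222222222, np.float64(0.00038555640937737445))
esp (array([ 0.38203862, -0.19989856]), 0.6388888888888888, np.float64(0.0005815411397391418))
s_med (array([ 0.51288436, -0.28020008]), 1.0, np.float64(0.00036731857820550967))
fw (array([ 0.51456097, -0.27799058]), 0.7222222222222222, np.float64(0.0007947067237340233))
s_large (array([ 0.38110162, -0.36254686]), 0.9444444444444444, np.float64(0.00044925988766442854))
mug (array([ 0.3818582 , -0.36348403]), 0.4722222222222222, np.float64(0.00037884250592343585))
```

View pics/w7.png

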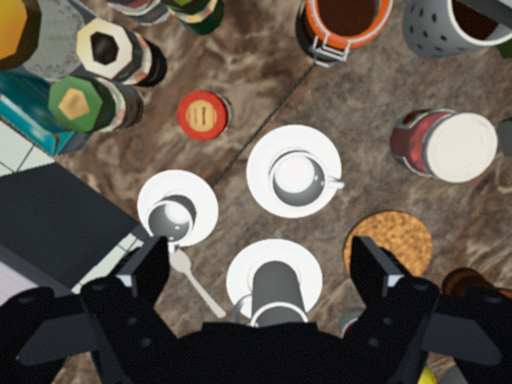

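All three cups are centred within 3 mm on their own saucers: espresso at (172,218), low cup at (300,177) and mug at (276,300). The jars are in place and the arm is clear, so I'll hand in.

```bash
python3 -c "
from station import ctrl
print(ctrl.finish_job())"
```

```text
the job is handed in; nothing more can be done
None
```

I handed the job in at about 33 s: each cup is on the saucer of its own size, centred within 3 mm by the last wrist view and set down at well height by touch; the hand-in call returned no verdict.

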